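# Put the orange-capped sample bottle in the empty cell of a hooded crate

### The job

Lift the white hood off the blue bottle crate and stand it upright on the bench beside the crate. Then put the bottle with the orange cap upright into the crate's one empty cell, the one showing a green pad, lowering it to the floor of the cell before letting go rather than dropping it.

Things in the scene. Friction and masses are not known exactly. Their poses are not given: they have to be found in the camera images.
- crate: Blue crate fixed to the bench, 234 (its x) x 82 (y) x 45 mm high; three 66 mm square cells in a row at x = -72, 0, +72 mm; floor 6 mm, partitions 41 mm high. Origin: centre of its underside, on the bench. Two cells hold white-capped bottles, tops 98 mm above the bench. The bench on its world -y side is bare as far as y = -0.14 m: the hood fits there parallel to the crate, 170 mm in -y from it.
- hood: White opaque bottomless box, 234 (x) x 82 (y) x 68 mm high, 0.2 to 0.4 kg, standing loose on the crate's rim, axes as the crate's. Centred on top, a black grip bar 80 (along x) x 16 (y) x 40 mm high, 68 to 108 mm above the origin. Origin: centre of the open lower edge (45 mm above the bench at the start, 0 on the bench). Must rise 60 mm or more to clear the bottles inside.
- bottle: Amber glass bottle with an orange cap, loose on the bench, 0.06 to 0.13 kg. Body 44 mm in diameter up to 54 mm, then a neck; cap 34 mm in diameter, from 68 to 92 mm above the base: grip there. Origin: centre of its base; z up. Two like bottles, with a white and a blue cap, stand 80 mm or more away (centres): bystanders.
- green_pad: Green disc, 52 mm in diameter, 2 mm thick, fixed at the centre of the floor of the only empty cell, any of the three; hidden by the hood at the start. Origin: centre of its underside, 6 mm above the bench. A bottle standing on it has its base 8 mm above the bench.

How it is judged:
On the way:
1. the hood stands on the bench, off the crate (height (world z) of hood below 0.012 m and angle between hood's own z axis and vertical below 0.12 rad), for 0.2 s.
At the end, for the whole second after the job is handed in: The hood stands upright on the bench (lower edge within 12 mm of it, tilt under 7 degrees); the orange-capped bottle stands on the floor of the cell with the green pad (base within 18 mm of the pad's centre and under 14 mm above the bench, tilt under 10 degrees); both at rest (all of step 1 and horizontal distance between bottle and green_pad below 0.018 m and z of bottle in the frame of crate below 0.014 m and angle between bottle's own z axis and vertical below 0.17 rad and linear speed of each of bottle, hood below 0.02 m/s); the robot touches nothing.
It fails at once if the orange-capped bottle is let go above the empty cell, its base more than 30 mm above the bench (horizontal distance between bottle and green_pad below 0.05 m and z of bottle in the frame of crate above 0.03 m and contact force between the fingers and bottle below 0.02 N).
It also fails if it takes over 64 s, if anything falls off the work surface, if the arm or the gripper's body presses on something with over 40 N, if the wrist force passes 120 N, or if a joint passes its speed limit or range.

### The arm

A 7-joint arm with a two-finger parallel gripper is mounted at the origin on the work surface. World frame = base frame: x ahead of the robot, y to its left, z up, the work surface at z = 0. Lengths are in m, angles in rad, forces in N, time in s.
With the tool pointing down it reaches from about 0.425 to 0.825 m from the base axis. Payload 3.6 kg.
Tool frame: the origin (TCP) lies midway between the tips of the shut fingers; the grasp point (between the pads) lies 19 mm behind it; z points along the fingers, y is the line along which they close (so a half turn about z gives the same grasp; the last joint's range is limited). The gripper opens to 93 mm and grips with 3 to 60 N. Pads are 15 mm wide; open, the fingers measure 128 mm over their backs; the gripper's body (75 mm by 188 mm) begins 65 mm behind the grasp point.
Start: joints at [-1.361, 0.615, -0.013, 1.423, 0.008, 1.103, -0.04], TCP at [0.152, 0.632, 0.219] pointing down, gripper open.
Joint ranges: [-3.12, 3.12], [-0.3, 2.06], [-1.34, 1.32], [0.26, 2.42], [-1.36, 4.5], [0.01, 1.98], [-2.84, 2.84]. Speed limits (rad/s): [2.79, 2.79, 3.14, 3.14, 3.14, 3.14, 3.14].

### API

Orientations are given as [roll, pitch, yaw] about the fixed x, y, z axes, in that order (R = Rz(yaw) Ry(pitch) Rx(roll)).
In Python, from workcell import r, viewer gives the robot as it stands. The module is installed in compiled form; this text tells all that it offers.
- The arm moves only by the shell command python3 -m handwheel 'ROWS' [FORCE]. ROWS is JSON, a list of rows, each an object of numbers: "tx", "ty", "tz": the shift along the tool's x, y, z normalised to -1 to 1, where 1 is 75 cm; "rx", "ry", "rz": the turn, a rotation vector about the tool's x, y, z normalised to -1 to 1, where 1 is pi/2 rad; "grip": the opening, from -1 (shut) to 1 (fully open). A call has 1 to 12 rows; each row is the pose to reach, as a shift and turn from the pose commanded when the call began, along the tool's axes at that moment; what a row does not reach only later rows make up. A row lasts 1/8 s, in which the tool goes at most 62.5 mm and 10.7 degrees, less where a joint would pass 70% of its speed; a pose out of reach is approached as far as the arm can. A call with a number of a shift or a turn outside -1 to 1 is refused whole. A call with a gripper value outside its range is refused whole. The fingers move at their own pace and stop on an object; FORCE is the grip in N (left out, the last holds). Time passes only in rows, so rows that repeat a pose let the fingers close. It gives the time, the measured TCP pose, the force, the opening and the grip force at its end, in the units of the state.
- r.state(): the state, without advancing time (a new reading comes with each control period).
- viewer.camera(name): name is "scene" or "top"; returns a dict with "color" (400x640x3 uint8, red, green, blue), "camera_matrix" (3x3 intrinsics, pixels), "xyz" and "orientation" of the camera in the world. Camera axes: x right, y up, looking along -z (the intrinsics and any distortion apply to the point x, -y, -z); pixel columns grow to the right and rows downward; lengths in m; the calibration is good to about 2 mm. A picture is of the moment at which its call begins. There is no depth.
- r.close_job(): hands the job in; it is judged then, once.
The state is a dict: "t": time; "qpos": joint angles; "qvel": joint speeds; "tau": joint torques, N m; "eef_pos": TCP position; "eef_rot": TCP orientation; "contact_force": force on the tool from outside, world axes, zero at the start; "wrist_torque": the same for the moment, N m; "opening": opening from 0.0 (shut) to 1.0 (fully open); "gripper_force": force on a finger pad.
Only numpy, scipy, OpenCV 4.12 (cv2) and the standard library are available. Lean on these libraries where they do the work, as an engineer would, in place of code of your own. Each camera call takes 0.05 s, during which the arm holds its last target. There are 200 camera calls.

## Working session

There is one attempt and no reset: what is moved stays moved. The work goes in short steps, Python scripts to look and compute and a shell command to move; the robot and the scene stay as the last step left them, time stands still between calls to the robot, and variables do not carry over. Pictures are saved under pics/ and viewed, at most 10 in all, crops included, and the job is handed in when it is done.

```bash
mkdir -p pics; python3 - <<'E'
from workcell import r, viewer
import cv2,pickle
s=r.state(); print({k:s[k] for k in('t','eef_pos','eef_rot','opening','contact_force')})
for n in('scene','top'):
    d=viewer.camera(n); pickle.dump(d,open(f'pics/{n}0.pkl','wb')); cv2.imwrite(f'pics/{n}0.png',d['color'][...,::-1]); print({k:v for k,v in d.items() if k!='color'})
E
```

```text
{'t': 0.0, 'eef_pos': array([0.15165744, 0.63125392, 0.21748494]), 'eef_rot': array([-3.13906006e+00,  5.89809399e-05,  2.90590058e+00]), 'opening': 0.9990264870109948, 'contact_force': array([-0.06011175, -0.61152083, -0.23249886])}
{'camera_matrix': array([[368.14678801,   0.        , 315.54854552],
       [  0.        , 368.14678801, 197.85393492],
       [  0.        ,   0.        ,   1.        ]]), 'xyz': array([1.04398903, 0.11540171, 0.69975324]), 'orientation': array([0.71404108, 0.00672017, 1.83959927])}
{'camera_matrix': array([[464.66168937,   0.        , 319.53716205],
       [  0.        , 464.66168937, 199.92589716],
       [  0.        ,   0.        ,   1.        ]]), 'xyz': array([ 0.40282114, -0.06175834,  1.01818537]), 'orientation': array([ 0.14431672,  0.02594632, -1.58948367])}
```

View pics/top0.png

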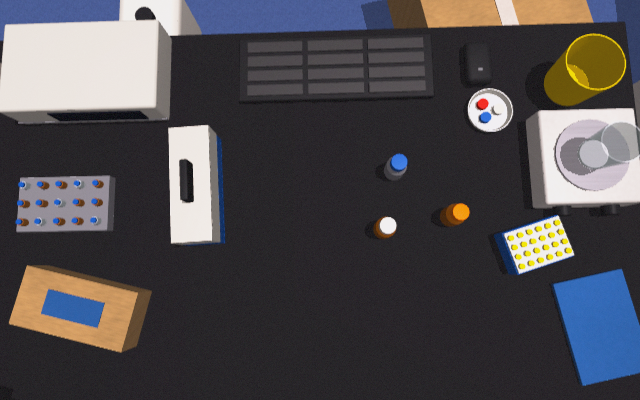

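View pics/scene0.png

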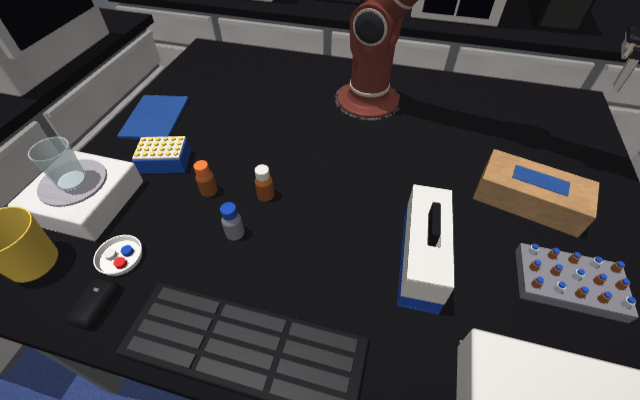

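The top view shows the hood at about (197,185) with its black bar at (186,181). The orange cap is at (458,212), the white cap at (386,227) and the blue cap at (399,163). The scene view agrees: bar (434,224), orange cap (202,168). The strip to the right of the hood, towards world -y, is bare.

```bash
cat > h.py <<'E'
import numpy as np, cv2
from scipy.spatial.transform import Rotation as R
def ray(d,uv):
    K=d['camera_matrix']; uv=np.atleast_2d(uv).astype(float)
    c=np.c_[(uv[:,0]-K[0,2])/K[0,0],-(uv[:,1]-K[1,2])/K[1,1],-np.ones(len(uv))]
    return np.array(d['xyz']),c@R.from_euler('xyz',d['orientation']).as_matrix().T
def plane(d,uv,z):
    o,v=ray(d,uv); return (o+v*((z-o[2])/v[:,2])[:,None])[:,:2]
def cross(d1,a,d2,b):
    o,v=ray(d1,a);p,w=ray(d2,b);v=v[0];w=w[0]
    k=np.linalg.lstsq(np.c_[v,-w],p-o,rcond=None)[0];A=o+k[0]*v;B=p+k[1]*w
    return (A+B)/2,np.linalg.norm(A-B)
def project(d,P):
    K=d['camera_matrix'];c=(np.atleast_2d(P)-d['xyz'])@R.from_euler('xyz',d['orientation']).as_matrix()
    return np.c_[K[0,2]-K[0,0]*c[:,0]/c[:,2],K[1,2]+K[1,1]*c[:,1]/c[:,2]]
def blob(m,win):
    "largest contour of mask m inside win=(u0,v0,u1,v1)"
    k=np.zeros(m.shape,np.uint8);u0,v0,u1,v1=win;k[v0:v1,u0:u1]=m[v0:v1,u0:u1]
    c=max(cv2.findContours(k,cv2.RETR_EXTERNAL,cv2.CHAIN_APPROX_NONE)[0],key=cv2.contourArea)[:,0]
    return c
def cen(c):
    m=cv2.moments(c); return np.array([m['m10']/m['m00'],m['m01']/m['m00']])
def hsv(d): return cv2.cvtColor(d['color'],cv2.COLOR_RGB2HSV)
def rect(P):
    (c,s,a)=cv2.minAreaRect((P*1000).astype(np.float32)); return np.round(c,1),np.round(s,1),round(a,1)
def delta(s,goal,yaw=None):
    "tool-axes shift (normalised) and rz (normalised) to reach world goal with tool down"
    M=R.from_euler('xyz',s['eef_rot']); t=M.inv().apply(np.array(goal)-s['eef_pos'])/.75
    return np.round(t,4)
E
python3 - <<'E'
import pickle; from h import *
t=pickle.load(open('pics/top0.pkl','rb'));s=pickle.load(open('pics/scene0.pkl','rb'))
H=hsv(t);G=hsv(s)
w=(H[...,1]<60)&(H[...,2]>150); c=blob(w,(160,115,235,250)); print('hood top',rect(plane(t,c,.113)))
bm=lambda H:(H[...,2]<70)
b=blob(bm(H),(176,150,198,212)); print('bar top-ish',rect(plane(t,b,.153)),cv2.boundingRect(b))
w2=(G[...,1]<60)&(G[...,2]>150); c2=blob(w2,(395,175,460,310)); print('scene hood',rect(plane(s,c2,.113)))
for n,lo,hi,wt in(('orange',5,20,(440,195,475,225)),):
    m=lambda H:(H[...,0]>=8)&(H[...,0]<=20)&(H[...,1]>200)&(H[...,2]>190)
    a=blob(m(H),wt); g=blob(m(G),(185,150,220,190))
    (ca,ra)=cv2.minEnclosingCircle(a)
    print(n,ca,ra,cv2.boundingRect(a),plane(t,ca,.092),'scene',cv2.boundingRect(g),cen(g),plane(s,cen(g),.080),cross(t,cen(a),s,cen(g)))
from scipy.ndimage import zoom
i=t['color'][110:260,150:500,::-1]; cv2.imwrite('pics/c1.png',cv2.resize(i,None,fx=2.2,fy=2.2,interpolation=2))
print(H[212,458],H[220,452],H[181,186])
E
```

```text
hood top (array([575.5, 217.3]), array([235.6,  83.5]), 2.8)
bar top-ish (array([572.4, 212.4]), array([80.7, 23.1]), 1.4) (180, 160, 13, 42)
scene hood (array([577.2, 216.5]), array([237.9,  81.9]), 2.8)Traceback (most recent call last):
  File "<stdin>", line 10, in <module>
  File "h.py", line 19, in blob
    c=max(cv2.findContours(k,cv2.RETR_EXTERNAL,cv2.CHAIN_APPROX_NONE)[0],key=cv2.contourArea)[:,0]
      ~~~^^^^^^^^^^^^^^^^^^^^^^^^^^^^^^^^^^^^^^^^^^^^^^^^^^^^^^^^^^^^^^^^^^^^^^^^^^^^^^^^^^^^
ValueError: max() iterable argument is empty
```

```bash
python3 - <<'E'
import pickle; from h import *
from workcell import r
t=pickle.load(open('pics/top0.pkl','rb'));s=pickle.load(open('pics/scene0.pkl','rb'))
H=hsv(t);G=hsv(s)
print(H[206:224:3,448:470:3].tolist()[::2]); 
m=lambda H:((H[...,0]>=10)&(H[...,0]<=20)&(H[...,1]>150)&(H[...,2]>150))
for mm in (m,):
    a=blob(m(H),(440,195,475,228)); g=blob(m(G),(185,150,220,198))
    ca,ra=cv2.minEnclosingCircle(a)
    print(ca,ra,cv2.boundingRect(a),plane(t,ca,.092),'scene',cv2.boundingRect(g),plane(s,cen(g),.080))
    print(cross(t,cen(a),s,cen(g)))
for z,d in ((.092,t),):
    print('others',plane(d,[[388,226],[399,162]],z))
E
```

```text
[[[13, 164, 76], [14, 218, 117], [13, 240, 167], [18, 241, 243], [18, 239, 242], [18, 244, 242], [19, 244, 235], [135, 23, 45]], [[15, 223, 110], [12, 225, 109], [18, 224, 242], [18, 233, 242], [18, 231, 242], [18, 230, 243], [19, 244, 242], [14, 241, 189]], [[14, 222, 109], [14, 232, 112], [13, 232, 110], [16, 234, 226], [18, 229, 242], [19, 219, 243], [15, 234, 197], [128, 25, 41]]]
(460.3888854980469, 211.61111450195312) 8.78596305847168 (453, 203, 17, 18) [[ 0.50807554 -0.32036984]] scene (194, 160, 14, 11) [[ 0.49866272 -0.32903541]]
(array([ 0.50829452, -0.32120914,  0.09094341]), np.float64(3.962293233210053e-05))
others [[ 0.48238201 -0.17557936]
 [ 0.61204713 -0.20300711]]
```

```bash
python3 - <<'E'
from h import *; from workcell import r
s=r.state(); print('tcp',s['eef_pos'],R.from_euler('xyz',s['eef_rot']).as_matrix().round(3).tolist())
# bar grasp: TCP z = 45+68+40 top=153; 
for g in ([.576,.217,.30],[.576,.217,.115]): print(g,delta(s,g))
# tool y must be along world y of hood (angle 92.8 deg or -87.2)
y=R.from_euler('xyz',s['eef_rot']).as_matrix()[:,1]; print('tool y angle',np.degrees(np.arctan2(y[1],y[0])))
E
```

```text
tcp [0.15169456 0.63133109 0.21761737] [[-0.972, 0.234, -0.001], [0.234, 0.972, -0.002], [-0.0, -0.002, -1.0]]
[0.576, 0.217, 0.3] [-0.6791 -0.4053 -0.1089]
[0.576, 0.217, 0.115] [-0.6791 -0.4047  0.1378]
tool y angle 76.49206832033504
```

Bottle: the two views cross at (0.508, -0.321), z 0.091 against the 0.092 expected. Hood: (0.576, 0.217), yaw 2.8°, size 236 x 83 against 234 x 82. Moving above the bar now.

```bash
python3 -m handwheel '[{"tx":-0.3395,"ty":-0.2025,"tz":-0.02,"rz":-0.18,"grip":1},{"tx":-0.3395,"ty":-0.2025,"tz":-0.02,"rz":-0.18,"grip":1},{"tx":-0.3395,"ty":-0.2025,"tz":-0.02,"rz":-0.18,"grip":1},{"tx":-0.3395,"ty":-0.2025,"tz":-0.02,"rz":-0.18,"grip":1},{"tx":-0.3395,"ty":-0.2025,"tz":-0.02,"rz":-0.18,"grip":1},{"tx":-0.679,"ty":-0.405,"tz":-0.01,"rz":-0.18,"grip":1},{"tx":-0.679,"ty":-0.405,"tz":-0.01,"rz":-0.18,"grip":1},{"tx":-0.679,"ty":-0.405,"tz":-0.01,"rz":-0.18,"grip":1},{"tx":-0.679,"ty":-0.405,"tz":-0.01,"rz":-0.18,"grip":1},{"tx":-0.679,"ty":-0.405,"tz":-0.01,"rz":-0.18,"grip":1},{"tx":-0.679,"ty":-0.405,"tz":-0.01,"rz":-0.18,"grip":1},{"tx":-0.679,"ty":-0.405,"tz":-0.01,"rz":-0.18,"grip":1}]'
cat > d.py <<'E'
import sys; from h import *; from workcell import r
s=r.state(); M=R.from_euler('xyz',s['eef_rot']).as_matrix(); y=M[:,1]
print('t',s['t'],'tcp',s['eef_pos'].round(4),'yang',np.degrees(np.arctan2(y[1],y[0])).round(2),'zax',M[:,2].round(4),'F',s['contact_force'].round(2),'op',round(s['opening'],3),'g',s['gripper_force'])
a=list(map(float,sys.argv[1:]))
for i in range(0,len(a)-2,3): print(a[i:i+3],'->',delta(s,a[i:i+3]))
E
python3 d.py .576 .217 .120
```

```text
t 0.1 tcp [0.1517 0.6313 0.2176] yang 76.49 zax [-5.0e-04 -2.2e-03 -1.0e+00] F [0.97 0.78 0.17] op 0.999 g 0.0
[0.576, 0.217, 0.12] -> [-0.6791 -0.4047  0.1311]invalid input at $[0]: expected keys tx, ty, tz, rx, ry, rz, grip
```

All keys are needed in every row.

```bash
python3 -m handwheel '[{"tx":-0.3395,"ty":-0.2025,"tz":-0.02,"rx":0,"ry":0,"rz":-0.18,"grip":1},{"tx":-0.3395,"ty":-0.2025,"tz":-0.02,"rx":0,"ry":0,"rz":-0.18,"grip":1},{"tx":-0.3395,"ty":-0.2025,"tz":-0.02,"rx":0,"ry":0,"rz":-0.18,"grip":1},{"tx":-0.3395,"ty":-0.2025,"tz":-0.02,"rx":0,"ry":0,"rz":-0.18,"grip":1},{"tx":-0.3395,"ty":-0.2025,"tz":-0.02,"rx":0,"ry":0,"rz":-0.18,"grip":1},{"tx":-0.679,"ty":-0.405,"tz":-0.01,"rx":0,"ry":0,"rz":-0.18,"grip":1},{"tx":-0.679,"ty":-0.405,"tz":-0.01,"rx":0,"ry":0,"rz":-0.18,"grip":1},{"tx":-0.679,"ty":-0.405,"tz":-0.01,"rx":0,"ry":0,"rz":-0.18,"grip":1},{"tx":-0.679,"ty":-0.405,"tz":-0.01,"rx":0,"ry":0,"rz":-0.18,"grip":1},{"tx":-0.679,"ty":-0.405,"tz":-0.01,"rx":0,"ry":0,"rz":-0.18,"grip":1},{"tx":-0.679,"ty":-0.405,"tz":-0.01,"rx":0,"ry":0,"rz":-0.18,"grip":1},{"tx":-0.679,"ty":-0.405,"tz":-0.01,"rx":0,"ry":0,"rz":-0.18,"grip":1}]'
python3 d.py .576 .217 .120
```

```text
t: 1.6
eef_pos: [0.575, 0.2187, 0.2256]
eef_rot: [3.141, -0.002, -3.094]
contact_force: [0.3, 0.1, -0.1]
opening: 1.0
gripper_force: 0.0
t 1.6 tcp [0.575  0.2187 0.2256] yang 92.74 zax [-2.e-03  8.e-04 -1.e+00] F [ 0.26  0.12 -0.09] op 1.0 g 0.0
[0.576, 0.217, 0.12] -> [-0.0014 -0.0024  0.1408]
```

```bash
python3 -m handwheel '[{"tx":-0.001,"ty":-0.002,"tz":0.07,"rx":0,"ry":0,"rz":0,"grip":1},{"tx":-0.001,"ty":-0.002,"tz":0.11,"rx":0,"ry":0,"rz":0,"grip":1},{"tx":-0.001,"ty":-0.002,"tz":0.14,"rx":0,"ry":0,"rz":0,"grip":1},{"tx":-0.001,"ty":-0.002,"tz":0.14,"rx":0,"ry":0,"rz":0,"grip":1},{"tx":-0.001,"ty":-0.002,"tz":0.14,"rx":0,"ry":0,"rz":0,"grip":-1},{"tx":-0.001,"ty":-0.002,"tz":0.14,"rx":0,"ry":0,"rz":0,"grip":-1},{"tx":-0.001,"ty":-0.002,"tz":0.14,"rx":0,"ry":0,"rz":0,"grip":-1},{"tx":-0.001,"ty":-0.002,"tz":0.14,"rx":0,"ry":0,"rz":0,"grip":-1},{"tx":-0.001,"ty":-0.002,"tz":0.14,"rx":0,"ry":0,"rz":0,"grip":-1},{"tx":-0.001,"ty":-0.002,"tz":0.14,"rx":0,"ry":0,"rz":0,"grip":-1}]' 45
python3 d.py
```

```text
t: 2.85
eef_pos: [0.5769, 0.2162, 0.1211]
eef_rot: [-3.142, -0.0, -3.095]
contact_force: [-0.9, 0.2, 1.5]
opening: 0.404
gripper_force: 0.0
t 2.85 tcp [0.5769 0.2162 0.1211] yang 92.69 zax [-1.e-04 -1.e-04 -1.e+00] F [-0.9   0.23  1.45] op 0.404 g 0.0
```

Fingers are slow; keep closing, then lift by 100 mm.

```bash
python3 -m handwheel '[{"tx":0,"ty":0,"tz":0,"rx":0,"ry":0,"rz":0,"grip":-1},{"tx":0,"ty":0,"tz":0,"rx":0,"ry":0,"rz":0,"grip":-1},{"tx":0,"ty":0,"tz":0,"rx":0,"ry":0,"rz":0,"grip":-1},{"tx":0,"ty":0,"tz":0,"rx":0,"ry":0,"rz":0,"grip":-1},{"tx":0,"ty":0,"tz":0,"rx":0,"ry":0,"rz":0,"grip":-1}]'
python3 d.py
```

```text
t: 3.48
eef_pos: [0.5767, 0.2166, 0.121]
eef_rot: [3.141, -0.0, -3.094]
contact_force: [-0.3, 1.4, 0.3]
opening: 0.17
gripper_force: 45.0
t 3.475 tcp [0.5767 0.2166 0.121 ] yang 92.71 zax [-3.e-04  4.e-04 -1.e+00] F [-0.31  1.4   0.28] op 0.17 g 44.989274740219116
```

Gripped: 15.8 mm against the 16 mm bar. Lifting.

```bash
python3 -m handwheel '[{"tx":0,"ty":0,"tz":-0.02,"rx":0,"ry":0,"rz":0,"grip":-1},{"tx":0,"ty":0,"tz":-0.045,"rx":0,"ry":0,"rz":0,"grip":-1},{"tx":0,"ty":0,"tz":-0.07,"rx":0,"ry":0,"rz":0,"grip":-1},{"tx":0,"ty":0,"tz":-0.1,"rx":0,"ry":0,"rz":0,"grip":-1},{"tx":0,"ty":0,"tz":-0.13,"rx":0,"ry":0,"rz":0,"grip":-1},{"tx":0,"ty":0,"tz":-0.14,"rx":0,"ry":0,"rz":0,"grip":-1},{"tx":0,"ty":0,"tz":-0.14,"rx":0,"ry":0,"rz":0,"grip":-1}]'
python3 d.py .585 .047 .226 .585 .047 .076
```

```text
t: 4.35
eef_pos: [0.5768, 0.2158, 0.2264]
eef_rot: [-3.141, 0.0, -3.095]
contact_force: [-0.0, 0.1, -4.3]
opening: 0.17
gripper_force: 45.0
t 4.35 tcp [0.5768 0.2158 0.2264] yang 92.67 zax [ 3.e-04 -3.e-04 -1.e+00] F [-0.01  0.14 -4.34] op 0.17 g 44.98816430568695
[0.585, 0.047, 0.226] -> [-0.0004 -0.2254  0.0006]
[0.585, 0.047, 0.076] -> [-0.0003 -0.2253  0.2006]
```

```bash
python3 -m handwheel '[{"tx":0,"ty":-0.025,"tz":0,"rx":0,"ry":0,"rz":0,"grip":-1},{"tx":0,"ty":-0.07,"tz":0,"rx":0,"ry":0,"rz":0,"grip":-1},{"tx":0,"ty":-0.12,"tz":0,"rx":0,"ry":0,"rz":0,"grip":-1},{"tx":0,"ty":-0.17,"tz":0,"rx":0,"ry":0,"rz":0,"grip":-1},{"tx":0,"ty":-0.21,"tz":0,"rx":0,"ry":0,"rz":0,"grip":-1},{"tx":0,"ty":-0.225,"tz":0.0,"rx":0,"ry":0,"rz":0,"grip":-1},{"tx":0,"ty":-0.225,"tz":0.04,"rx":0,"ry":0,"rz":0,"grip":-1},{"tx":0,"ty":-0.225,"tz":0.08,"rx":0,"ry":0,"rz":0,"grip":-1},{"tx":0,"ty":-0.225,"tz":0.12,"rx":0,"ry":0,"rz":0,"grip":-1},{"tx":0,"ty":-0.225,"tz":0.15,"rx":0,"ry":0,"rz":0,"grip":-1},{"tx":0,"ty":-0.225,"tz":0.17,"rx":0,"ry":0,"rz":0,"grip":-1},{"tx":0,"ty":-0.225,"tz":0.17,"rx":0,"ry":0,"rz":0,"grip":-1}]'
python3 - <<'E'
from h import *; from workcell import viewer
import pickle
for n in('top','scene'):
    d=viewer.camera(n); pickle.dump(d,open(f'pics/{n}1.pkl','wb')); cv2.imwrite(f'pics/{n}1.png',d['color'][...,::-1])
E
python3 d.py .585 .047 .076
```

```text
t: 5.85
eef_pos: [0.5839, 0.048, 0.0975]
eef_rot: [3.141, -0.003, -3.094]
contact_force: [0.3, 0.6, -3.5]
opening: 0.168
gripper_force: 45.0
t 5.95 tcp [0.5854 0.0479 0.0993] yang 92.71 zax [ 1.3e-03  3.0e-04 -1.0e+00] F [ 0.    0.95 -3.21] op 0.166 g 44.988189339637756
[0.585, 0.047, 0.076] -> [ 0.0007 -0.0012  0.031 ]
```

View pics/scene1.png

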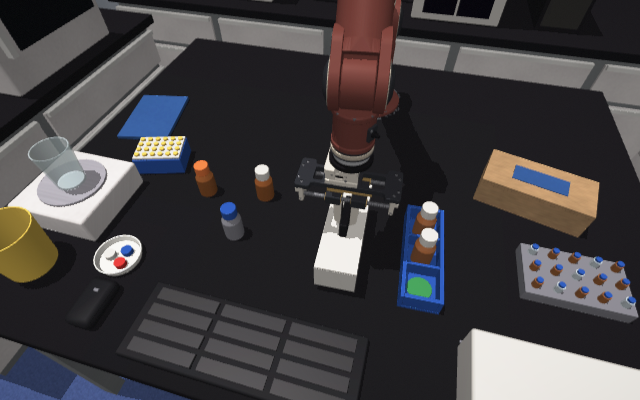

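View pics/top1.png

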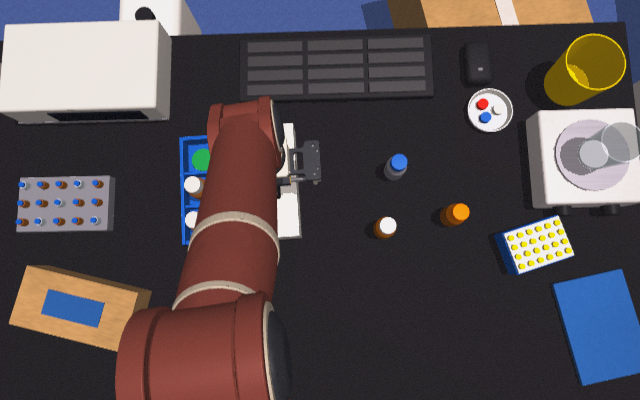

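The hood hangs level and clear of the crate. The green pad shows in the far (+x) cell, at (419,287) in scene and (202,160) in top, with the two white-capped bottles still standing in the other cells. Lowering the last 22.5 mm.

```bash
python3 -m handwheel '[{"tx":0,"ty":0,"tz":0.01,"rx":0,"ry":0,"rz":0,"grip":-1},{"tx":0,"ty":0,"tz":0.02,"rx":0,"ry":0,"rz":0,"grip":-1},{"tx":0,"ty":0,"tz":0.026,"rx":0,"ry":0,"rz":0,"grip":-1},{"tx":0,"ty":0,"tz":0.03,"rx":0,"ry":0,"rz":0,"grip":-1},{"tx":0,"ty":0,"tz":0.03,"rx":0,"ry":0,"rz":0,"grip":-1},{"tx":0,"ty":0,"tz":0.03,"rx":0,"ry":0,"rz":0,"grip":-1}]'
python3 d.py
python3 - <<'E'
import pickle; from h import *
t=pickle.load(open('pics/top1.pkl','rb'));s=pickle.load(open('pics/scene1.pkl','rb'))
g=lambda H:(H[...,0]>=45)&(H[...,0]<=80)&(H[...,1]>120)&(H[...,2]>60)
a=blob(g(hsv(t)),(180,140,215,180));b=blob(g(hsv(s)),(400,265,445,310))
print('pad top',plane(t,cen(a),.008),np.ptp(plane(t,a,.008),axis=0),'scene',plane(s,cen(b),.008),np.ptp(plane(s,b,.008),axis=0),cross(t,cen(a),s,cen(b)))
bl=lambda H:(H[...,0]>=105)&(H[...,0]<=125)&(H[...,1]>150)&(H[...,2]>60)
c=blob(bl(hsv(s)),(395,195,450,315)); print('crate pixels scene',cv2.boundingRect(c))
print('expected pad px',project(t,[[.648,.2205,.008]]),project(s,[[.648,.2205,.008]]))
E
```

```text
t: 6.7
eef_pos: [0.5849, 0.0477, 0.0762]
eef_rot: [3.142, 0.0, -3.095]
contact_force: [0.9, -0.9, -3.5]
opening: 0.166
gripper_force: 45.0
t 6.7 tcp [0.5849 0.0477 0.0762] yang 92.69 zax [ 3.e-04  0.e+00 -1.e+00] F [ 0.87 -0.92 -3.52] op 0.166 g 44.98820185661316
pad top [[0.64801839 0.22586556]] [0.04836212 0.03849875] scene [[0.64542682 0.22042482]] [0.04012146 0.04914169] (array([0.64720932, 0.2221665 , 0.01231123]), np.float64(0.0048160979681571665))
crate pixels scene (397, 204, 48, 111)
expected pad px [[203.28928969 159.28567939]] [[418.71158712 288.09507434]]
```

Still carrying the weight, so it is a hair above the bench; lower until it is taken.

```bash
python3 -m handwheel '[{"tx":0,"ty":0,"tz":0.001,"rx":0,"ry":0,"rz":0,"grip":-1},{"tx":0,"ty":0,"tz":0.002,"rx":0,"ry":0,"rz":0,"grip":-1},{"tx":0,"ty":0,"tz":0.003,"rx":0,"ry":0,"rz":0,"grip":-1},{"tx":0,"ty":0,"tz":0.003,"rx":0,"ry":0,"rz":0,"grip":-1}]'
python3 d.py
```

```text
t: 7.2
eef_pos: [0.585, 0.0479, 0.0759]
eef_rot: [3.142, 0.001, -3.094]
contact_force: [-2.8, -0.2, 9.2]
opening: 0.168
gripper_force: 45.0
t 7.2 tcp [0.585  0.0479 0.0759] yang 92.71 zax [ 1.e-03  1.e-04 -1.e+00] F [-2.82 -0.18  9.16] op 0.168 g 45.00232458114624
```

On the bench (+9 N up). Release, then rise.

```bash
python3 -m handwheel '[{"tx":0,"ty":0,"tz":0.001,"rx":0,"ry":0,"rz":0,"grip":1},{"tx":0,"ty":0,"tz":0.001,"rx":0,"ry":0,"rz":0,"grip":1},{"tx":0,"ty":0,"tz":0.001,"rx":0,"ry":0,"rz":0,"grip":1},{"tx":0,"ty":0,"tz":0.001,"rx":0,"ry":0,"rz":0,"grip":1},{"tx":0,"ty":0,"tz":0.001,"rx":0,"ry":0,"rz":0,"grip":1},{"tx":0,"ty":0,"tz":0.001,"rx":0,"ry":0,"rz":0,"grip":1},{"tx":0,"ty":0,"tz":-0.05,"rx":0,"ry":0,"rz":0,"grip":1},{"tx":0,"ty":0,"tz":-0.1,"rx":0,"ry":0,"rz":0,"grip":1},{"tx":0,"ty":0,"tz":-0.16,"rx":0,"ry":0,"rz":0,"grip":1},{"tx":0,"ty":0,"tz":-0.18,"rx":0,"ry":0,"rz":0,"grip":1}]'
python3 d.py .508 -.321 .22
```

```text
t: 8.45
eef_pos: [0.5863, 0.0478, 0.2118]
eef_rot: [3.141, 0.005, -3.095]
contact_force: [0.2, 0.6, -0.0]
opening: 1.001
gripper_force: 0.0
t 8.45 tcp [0.5863 0.0478 0.2118] yang 92.69 zax [ 5.4e-03  6.0e-04 -1.0e+00] F [ 0.16  0.56 -0.01] op 1.001 g 0.0
[0.508, -0.321, 0.22] -> [ 0.1272 -0.4863 -0.0117]
```

```bash
python3 -m handwheel '[{"tx":0.064,"ty":-0.243,"tz":0,"rx":0,"ry":0,"rz":0,"grip":0.4},{"tx":0.127,"ty":-0.486,"tz":0,"rx":0,"ry":0,"rz":0,"grip":0.4},{"tx":0.127,"ty":-0.486,"tz":0,"rx":0,"ry":0,"rz":0,"grip":0.4},{"tx":0.127,"ty":-0.486,"tz":0,"rx":0,"ry":0,"rz":0,"grip":0.4},{"tx":0.127,"ty":-0.486,"tz":0,"rx":0,"ry":0,"rz":0,"grip":0.4},{"tx":0.127,"ty":-0.486,"tz":0,"rx":0,"ry":0,"rz":0,"grip":0.4},{"tx":0.127,"ty":-0.486,"tz":0,"rx":0,"ry":0,"rz":0,"grip":0.4},{"tx":0.127,"ty":-0.486,"tz":0,"rx":0,"ry":0,"rz":0,"grip":0.4},{"tx":0.127,"ty":-0.486,"tz":0,"rx":0,"ry":0,"rz":0,"grip":0.4}]'
python3 - <<'E'
from h import *; from workcell import viewer
import pickle
for n in('top','scene'):
    d=viewer.camera(n); pickle.dump(d,open(f'pics/{n}2.pkl','wb')); cv2.imwrite(f'pics/{n}2.png',d['color'][...,::-1])
E
python3 d.py .508 -.321 .061
```

```text
t: 9.57
eef_pos: [0.5076, -0.3183, 0.2085]
eef_rot: [3.14, -0.0, -3.091]
contact_force: [0.1, 1.1, 0.6]
opening: 0.7
gripper_force: 0.0
t 9.675 tcp [ 0.5076 -0.3188  0.2088] yang 92.89 zax [-0.     0.001 -1.   ] F [-0.75  0.84 -0.31] op 0.697 g 0.0
[0.508, -0.321, 0.061] -> [-0.0004 -0.0032  0.1971]
```

View pics/scene2.png

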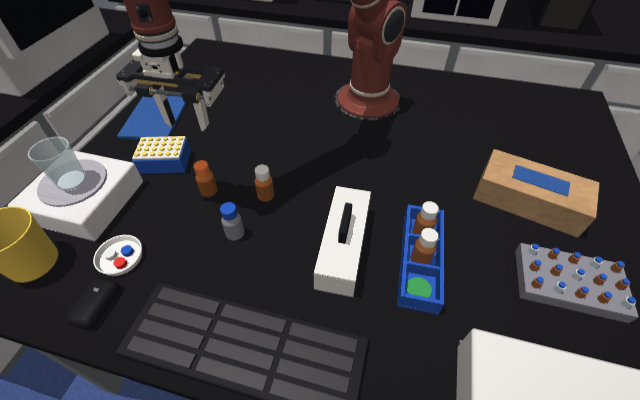

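View pics/top2.png

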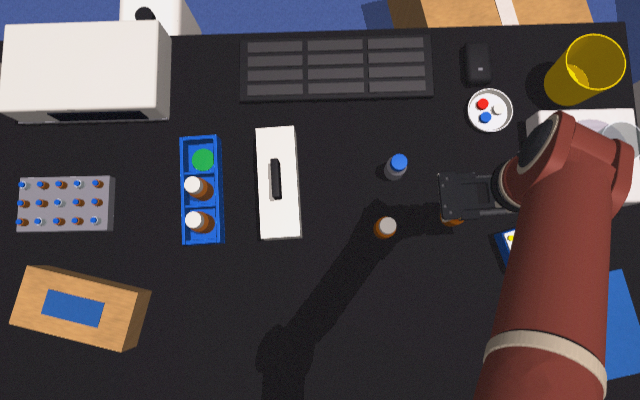

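The hood stands upright on the bench, and the pad is fully visible (top (202,160), scene (419,288)). The gripper is over the orange bottle. Next I'll check the pad and the gripper's position in the pictures.

```bash
python3 - <<'E'
import pickle; from h import *
t=pickle.load(open('pics/top2.pkl','rb'));s=pickle.load(open('pics/scene2.pkl','rb'))
g=lambda H:(H[...,0]>=45)&(H[...,0]<=80)&(H[...,1]>120)&(H[...,2]>60)
a=blob(g(hsv(t)),(180,140,225,180));b=blob(g(hsv(s)),(400,265,445,310))
print('pad top',plane(t,cen(a),.008),np.ptp(plane(t,a,.008),axis=0),'scene',plane(s,cen(b),.008),np.ptp(plane(s,b,.008),axis=0),cross(t,cen(a),s,cen(b)))
bl=lambda H:(H[...,0]>=105)&(H[...,0]<=125)&(H[...,1]>120)&(H[...,2]>60)
c=blob(bl(hsv(t)),(170,125,228,250)); print('crate top rim',rect(plane(t,c,.045)),cv2.boundingRect(c))
w=(hsv(t)[...,1]<60)&(hsv(t)[...,2]>150);c=blob(w,(245,115,310,245));print('hood',rect(plane(t,c,.068)))
print('finger tips mid expected in scene',project(s,[[.5076,-.3188,.2088],[.5076,-.2888,.2088],[.5076,-.3488,.2088]]))
E
```

```text
pad top [[0.64766215 0.22194292]] [0.04836212 0.04761172] scene [[0.64540183 0.220446  ]] [0.04012146 0.04914169] (array([0.64698313, 0.22053372, 0.01101601]), np.float64(0.0010958024652458025))
crate top rim (array([574.9, 213.2]), array([238.8,  92.5]), 2.8) (179, 134, 46, 112)
hood (array([583.7,  47.7]), array([235.7,  82.9]), 2.7)
finger tips mid expected in scene [[187.847986   125.20758118]
 [200.60021697 127.4861024 ]
 [175.26851799 122.9599286 ]]
```

All consistent: pad at (0.6475, 0.2205), fingertips where predicted. Descend and grip the cap.

```bash
python3 -m handwheel '[{"tx":0,"ty":-0.003,"tz":0.06,"rx":0,"ry":0,"rz":0,"grip":0.4},{"tx":0,"ty":-0.003,"tz":0.11,"rx":0,"ry":0,"rz":0,"grip":0.4},{"tx":0,"ty":-0.003,"tz":0.15,"rx":0,"ry":0,"rz":0,"grip":0.4},{"tx":0,"ty":-0.003,"tz":0.18,"rx":0,"ry":0,"rz":0,"grip":0.4},{"tx":0,"ty":-0.003,"tz":0.197,"rx":0,"ry":0,"rz":0,"grip":0.4},{"tx":0,"ty":-0.003,"tz":0.197,"rx":0,"ry":0,"rz":0,"grip":0.4},{"tx":0,"ty":-0.003,"tz":0.197,"rx":0,"ry":0,"rz":0,"grip":-1},{"tx":0,"ty":-0.003,"tz":0.197,"rx":0,"ry":0,"rz":0,"grip":-1},{"tx":0,"ty":-0.003,"tz":0.197,"rx":0,"ry":0,"rz":0,"grip":-1},{"tx":0,"ty":-0.003,"tz":0.197,"rx":0,"ry":0,"rz":0,"grip":-1},{"tx":0,"ty":-0.003,"tz":0.197,"rx":0,"ry":0,"rz":0,"grip":-1},{"tx":0,"ty":-0.003,"tz":0.197,"rx":0,"ry":0,"rz":0,"grip":-1}]' 20
python3 d.py .508 -.321 .061
```

```text
t: 11.18
eef_pos: [0.5073, -0.3227, 0.0617]
eef_rot: [3.141, 0.001, -3.094]
contact_force: [-1.0, 2.3, 5.6]
opening: 0.359
gripper_force: 20.8
t 11.175 tcp [ 0.5073 -0.3227  0.0617] yang 92.71 zax [ 7.e-04  3.e-04 -1.e+00] F [-0.97  2.28  5.61] op 0.359 g 20.78349500916147
[0.508, -0.321, 0.061] -> [-0.0011  0.0023  0.001 ]
```

Cap gripped (33.4 mm against 34). Lift 150 mm.

```bash
python3 -m handwheel '[{"tx":0,"ty":0,"tz":-0.02,"rx":0,"ry":0,"rz":0,"grip":-1},{"tx":0,"ty":0,"tz":-0.05,"rx":0,"ry":0,"rz":0,"grip":-1},{"tx":0,"ty":0,"tz":-0.09,"rx":0,"ry":0,"rz":0,"grip":-1},{"tx":0,"ty":0,"tz":-0.13,"rx":0,"ry":0,"rz":0,"grip":-1},{"tx":0,"ty":0,"tz":-0.17,"rx":0,"ry":0,"rz":0,"grip":-1},{"tx":0,"ty":0,"tz":-0.2,"rx":0,"ry":0,"rz":0,"grip":-1},{"tx":0,"ty":0,"tz":-0.2,"rx":0,"ry":0,"rz":0,"grip":-1},{"tx":0,"ty":0,"tz":-0.2,"rx":0,"ry":0,"rz":0,"grip":-1}]'
python3 d.py .6475 .2205 .211
```

```text
t: 12.18
eef_pos: [0.506, -0.323, 0.2102]
eef_rot: [3.141, -0.002, -3.095]
contact_force: [0.4, 0.6, -1.3]
opening: 0.362
gripper_force: 20.7
t 12.175 tcp [ 0.506  -0.323   0.2102] yang 92.68 zax [-1.8e-03  7.0e-04 -1.0e+00] F [ 0.43  0.62 -1.35] op 0.362 g 20.651736330496533
[0.6475, 0.2205, 0.211] -> [-0.2222  0.7151 -0.0009]
```

```bash
python3 -m handwheel '[{"tx":-0.01,"ty":0.032,"tz":0,"rx":0,"ry":0,"rz":0,"grip":-1},{"tx":-0.03,"ty":0.1,"tz":0,"rx":0,"ry":0,"rz":0,"grip":-1},{"tx":-0.053,"ty":0.17,"tz":0,"rx":0,"ry":0,"rz":0,"grip":-1},{"tx":-0.075,"ty":0.24,"tz":0,"rx":0,"ry":0,"rz":0,"grip":-1},{"tx":-0.097,"ty":0.31,"tz":0,"rx":0,"ry":0,"rz":0,"grip":-1},{"tx":-0.118,"ty":0.38,"tz":0,"rx":0,"ry":0,"rz":0,"grip":-1},{"tx":-0.14,"ty":0.45,"tz":0,"rx":0,"ry":0,"rz":0,"grip":-1},{"tx":-0.162,"ty":0.52,"tz":0,"rx":0,"ry":0,"rz":0,"grip":-1},{"tx":-0.183,"ty":0.59,"tz":0,"rx":0,"ry":0,"rz":0,"grip":-1},{"tx":-0.205,"ty":0.66,"tz":0,"rx":0,"ry":0,"rz":0,"grip":-1},{"tx":-0.217,"ty":0.7,"tz":0,"rx":0,"ry":0,"rz":0,"grip":-1},{"tx":-0.222,"ty":0.715,"tz":0,"rx":0,"ry":0,"rz":0,"grip":-1}]'
python3 -m handwheel '[{"tx":0,"ty":0,"tz":0,"rx":0,"ry":0,"rz":0,"grip":-1},{"tx":0,"ty":0,"tz":0,"rx":0,"ry":0,"rz":0,"grip":-1}]'
python3 - <<'E'
from h import *; from workcell import viewer
import pickle
for n in('top','scene'):
    d=viewer.camera(n); pickle.dump(d,open(f'pics/{n}3.pkl','wb')); cv2.imwrite(f'pics/{n}3.png',d['color'][...,::-1])
E
python3 d.py .6475 .2205 .111
```

```text
t: 13.68
eef_pos: [0.6468, 0.2229, 0.2089]
eef_rot: [3.142, -0.004, -3.091]
contact_force: [-0.8, -0.6, -1.1]
opening: 0.36
gripper_force: 20.7
t: 13.92
eef_pos: [0.6482, 0.2173, 0.2109]
eef_rot: [-3.139, -0.001, -3.098]
contact_force: [-0.4, -1.0, -1.0]
opening: 0.363
gripper_force: 20.7
t 14.025 tcp [0.6483 0.2178 0.2113] yang 92.52 zax [ 1.0e-04 -1.5e-03 -1.0e+00] F [ 0.47  0.53 -1.23] op 0.362 g 20.652998913504916
[0.6475, 0.2205, 0.111] -> [0.0009 0.0039 0.1338]
```

View pics/scene3.png

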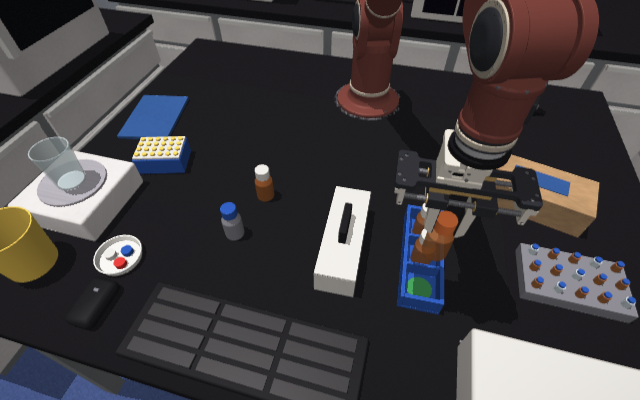

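The bottle hangs upright at about (436,240), in line above the pad cell. Check its position against the prediction.

```bash
python3 - <<'E'
import pickle; from h import *
s=pickle.load(open('pics/scene3.pkl','rb')); H=hsv(s)
m=(H[...,0]>=5)&(H[...,0]<=20)&(H[...,1]>170)&(H[...,2]>60)
c=blob(m,(430,205,465,275)); print(cv2.boundingRect(c),cen(c)); 
p=np.array([.6483,.2178]); print('expect axis px z=.15,.177,.204,.23,.242',project(s,[[*p,z] for z in(.15,.177,.204,.23,.242)]).round(1).tolist())
for v in range(210,265,6): 
    u=np.where(m[v,405:470])[0]+405; print(v,u.min() if len(u) else '',u.max() if len(u) else '')
E
```

```text
(434, 211, 24, 47) [446.24332061 227.11959288]
expect axis px z=.15,.177,.204,.23,.242 [[433.7, 249.9], [437.5, 241.2], [441.5, 231.9], [445.6, 222.4], [447.6, 217.7]]
210  
216 439 456
222 436 457
228 434 455
234 439 452
240 444 452
246 422 449
252 423 446
258 429 431
264
```

Matches to under 1 px. Descend to about 15 mm above the pad, correcting 2 mm in y.

```bash
python3 -m handwheel '[{"tx":0,"ty":0.0025,"tz":0.03,"rx":0,"ry":0,"rz":0,"grip":-1},{"tx":0,"ty":0.0025,"tz":0.06,"rx":0,"ry":0,"rz":0,"grip":-1},{"tx":0,"ty":0.0025,"tz":0.09,"rx":0,"ry":0,"rz":0,"grip":-1},{"tx":0,"ty":0.0025,"tz":0.115,"rx":0,"ry":0,"rz":0,"grip":-1},{"tx":0,"ty":0.0025,"tz":0.135,"rx":0,"ry":0,"rz":0,"grip":-1},{"tx":0,"ty":0.0025,"tz":0.155,"rx":0,"ry":0,"rz":0,"grip":-1},{"tx":0,"ty":0.0025,"tz":0.17,"rx":0,"ry":0,"rz":0,"grip":-1},{"tx":0,"ty":0.0025,"tz":0.17,"rx":0,"ry":0,"rz":0,"grip":-1},{"tx":0,"ty":0.0025,"tz":0.17,"rx":0,"ry":0,"rz":0,"grip":-1}]'
python3 d.py .6475 .2205 .069
```

```text
t: 15.15
eef_pos: [0.6484, 0.2224, 0.0842]
eef_rot: [3.141, 0.001, -3.095]
contact_force: [1.2, 0.2, -1.1]
opening: 0.358
gripper_force: 20.7
t 15.15 tcp [0.6484 0.2224 0.0842] yang 92.7 zax [ 1.2e-03  3.0e-04 -1.0e+00] F [ 1.22  0.2  -1.13] op 0.358 g 20.651625705080505
[0.6475, 0.2205, 0.069] -> [ 0.0013 -0.0025  0.0203]
```

```bash
python3 -m handwheel '[{"tx":0.001,"ty":-0.002,"tz":0.006,"rx":0,"ry":0,"rz":0,"grip":-1},{"tx":0.001,"ty":-0.002,"tz":0.012,"rx":0,"ry":0,"rz":0,"grip":-1},{"tx":0.001,"ty":-0.002,"tz":0.016,"rx":0,"ry":0,"rz":0,"grip":-1},{"tx":0.001,"ty":-0.002,"tz":0.019,"rx":0,"ry":0,"rz":0,"grip":-1},{"tx":0.001,"ty":-0.002,"tz":0.019,"rx":0,"ry":0,"rz":0,"grip":-1},{"tx":0.001,"ty":-0.002,"tz":0.019,"rx":0,"ry":0,"rz":0,"grip":-1}]'
python3 d.py .6475 .2205 .069
```

```text
t: 15.9
eef_pos: [0.6473, 0.2207, 0.0698]
eef_rot: [3.142, 0.0, -3.095]
contact_force: [-1.3, -0.6, 3.0]
opening: 0.362
gripper_force: 20.7
t 15.9 tcp [0.6473 0.2207 0.0698] yang 92.69 zax [ 3.e-04  0.e+00 -1.e+00] F [-1.33 -0.64  2.98] op 0.362 g 20.671569340194118
[0.6475, 0.2205, 0.069] -> [-0.0002 -0.0003  0.0011]
```

The pad carries it (+3 N, TCP 0.0698 against 0.069 expected). Release and rise.

```bash
python3 -m handwheel '[{"tx":0,"ty":0,"tz":0,"rx":0,"ry":0,"rz":0,"grip":0.4},{"tx":0,"ty":0,"tz":0,"rx":0,"ry":0,"rz":0,"grip":0.4},{"tx":0,"ty":0,"tz":0,"rx":0,"ry":0,"rz":0,"grip":0.4},{"tx":0,"ty":0,"tz":0,"rx":0,"ry":0,"rz":0,"grip":0.4},{"tx":0,"ty":0,"tz":0,"rx":0,"ry":0,"rz":0,"grip":0.4},{"tx":0,"ty":0,"tz":-0.03,"rx":0,"ry":0,"rz":0,"grip":0.4},{"tx":0,"ty":0,"tz":-0.07,"rx":0,"ry":0,"rz":0,"grip":0.4},{"tx":0,"ty":0,"tz":-0.13,"rx":0,"ry":0,"rz":0,"grip":0.4},{"tx":0,"ty":0,"tz":-0.2,"rx":0,"ry":0,"rz":0,"grip":0.4},{"tx":0,"ty":0,"tz":-0.25,"rx":0,"ry":0,"rz":0,"grip":0.4},{"tx":0,"ty":0,"tz":-0.25,"rx":0,"ry":0,"rz":0,"grip":0.4}]'
python3 - <<'E'
from h import *; from workcell import viewer
import pickle
for n in('top','scene'):
    d=viewer.camera(n); pickle.dump(d,open(f'pics/{n}4.pkl','wb')); cv2.imwrite(f'pics/{n}4.png',d['color'][...,::-1])
s=d; H=hsv(s); m=(H[...,0]>=10)&(H[...,0]<=20)&(H[...,1]>150)&(H[...,2]>100)
c=blob(m,(405,230,450,275)); print(cv2.boundingRect(c),plane(s,cen(c),.088))
E
python3 d.py
```

```text
t: 17.27
eef_pos: [0.6491, 0.2213, 0.2612]
eef_rot: [3.139, 0.008, -3.095]
contact_force: [0.3, 0.2, -0.3]
opening: 0.7
gripper_force: 0.0
(414, 257, 24, 18) [[0.64584443 0.21917815]]
t 17.375 tcp [0.6468 0.2205 0.2564] yang 92.7 zax [-8.e-04 -3.e-04 -1.e+00] F [-0.12 -0.03  0.4 ] op 0.702 g 0.0
```

View pics/scene4.png

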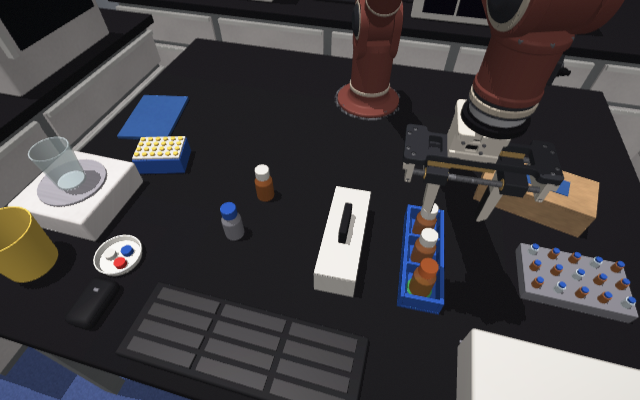

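The orange-capped bottle stands upright in the pad cell at (425,278), with its cap about 2 mm from the pad centre in plan. The hood stands upright on the bench at (343,240), and the gripper is clear of everything. Handing in.

```bash
python3 -c "
from workcell import r
print(r.close_job())"
```

```text
the job is handed in; nothing more can be done
None
```

I handed in the job at about 17 s of the 64 s allowed: the hood stands upright on the bench beside the crate, and the orange-capped bottle stands on the green pad in the empty cell; no verdict was returned.

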